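# Set the clearance screw and load the grinding jig

## Robot

A 7-joint arm with a two-finger parallel gripper is mounted at the origin on the work surface. World frame = base frame: x ahead of the robot, y to its left, z up, the work surface at z = 0. Lengths are in m, angles in rad, forces in N, time in s.
With the tool pointing down it reaches from about 0.4 to 0.875 m from the base axis. Payload 19.3 kg.
Tool frame: the origin (TCP) lies at the very end of the fingers, on their centre line; the grasp point (between the pads) lies 19 mm behind it; z points along the fingers, y is the line along which they close (so a half turn about z gives the same grasp; the last joint's range is limited). The gripper opens to 85 mm and grips with 20 to 120 N. Pads are 22 mm wide; open, the fingers measure 114 mm over their backs; the gripper's body (76 mm by 85 mm) begins 54 mm behind the grasp point. The pads swing forward as they close: fully open they stand 13 mm farther back than shut.
Start: joints at [-1.345, 0.521, -0.036, 1.599, 0.021, 1.021, -0.113], TCP at [0.182, 0.598, 0.231] pointing down, gripper open.
Joint ranges: [-2.91, 2.91], [-0.3, 2.13], [-1.5, 1.42], [0.17, 2.43], [-1.26, 4.41], [0.16, 1.93], [-2.52, 2.52]. Speed limits (rad/s): [1.89, 1.89, 2.39, 2.39, 3.01, 3.01, 3.01].

## Interface

Orientations are given as [roll, pitch, yaw] about the fixed x, y, z axes, in that order (R = Rz(yaw) Ry(pitch) Rx(roll)).
In Python, from workcell import bot gives the robot as it stands. The module is installed in compiled form; this text tells all that it offers.
- The arm moves only by the tool apply_moves, never from a script. Its arguments are lists of equal length, an entry for each row: "claw": the finger opening in m, from 0 to 0.0854; "xyz": the shift along the tool's x, y, z in m, a list of three; "twist": the turn, a rotation vector about the tool's x, y, z in rad, a list of three. A call has 1 to 20 rows; each row shifts and turns the commanded pose from where the row before left it, along the tool's axes as they then stand; what a row does not reach is not made up. A row lasts 1/10 s, in which the tool goes at most 50 mm and 8.59 degrees, less where a joint would pass 70% of its speed; a pose out of reach is approached as far as the arm can. A call with a gripper value outside its range is refused whole. The fingers move at their own pace and stop on an object; "force" is the grip in N (left out, the last holds). Time passes only in rows, so rows that do not move let the fingers close. It gives the time, the measured TCP pose, the force, the opening and the grip force at its end, in the units of the state.
- bot.observe(): the state, without advancing time (a new reading comes with each control period).
- bot.grab_frame(name): name is "scene" or "top" or "wrist"; returns a dict with "img" (384x512x3 uint8, red, green, blue), "vfov" (degrees; the focal length in pixels is half the picture's height over the tangent of half this angle, whatever the lens; pixels are square), "cx", "cy" (the principal point, pixels), "distortion" ([k1, k2, p1, p2, k3] as OpenCV has them; the pictures are not rectified), "view" (4x4, takes a point from world to camera coordinates). Camera axes: x right, y up, looking along -z (the intrinsics and any distortion apply to the point x, -y, -z); pixel columns grow to the right and rows downward; lengths in m; the calibration is good to about 2 mm. A picture is of the moment at which its call begins. There is no depth.
- bot.job_done(): hands the job in; it is judged then, once.
Trained networks look in the newest picture that a camera, given by its name, has taken for a name from the list of things; names that differ only in an ending like _2 or _b are one class to them, and where a whole thing is asked for, a point or a joint stands for the part that bears it (a point fixed in the world has none). Each returns a list of dicts, best first, with "score" (0 to 1); they miss things now and then, are a little off and sometimes report something else, mostly with a low value. They report only what shows in the picture. A call takes as long as a camera call. They do not tell look-alikes from the thing itself.
- bot.find_in(camera, query): "position" ([x, y, z] in m, in world coordinates, good to about 4 mm: the middle of the surface that is visible of it).
The state is a dict: "clock": time; "qpos": joint angles; "qd": joint speeds; "joint_efforts": joint torques, N m; "position": TCP position; "tool_rot": TCP orientation; "force": force on the tool from outside, world axes, zero at the start; "moment": the same for the moment, N m; "grip_width": finger opening in m; "finger_force": force on a finger pad.
Only numpy, scipy, OpenCV 4.12 (cv2) and the standard library are available. Lean on these libraries where they do the work, as an engineer would, in place of code of your own. Each camera call takes 0.05 s, during which the arm holds its last target. There are 200 camera calls.

## Task

Get the belt-grinding jig ready for the next blank: screw the clearance screw down (clockwise) by its T-handle until it bottoms, then back it off a quarter turn and let go. Then lay the flat steel blank lengthwise on the upper part of the jig's sloping rest and release it there, so that it slides down by itself and lies flat and straight against the stop. Leave everything else on the bench where it is.

Things in the scene. Friction and masses are not known exactly. Their poses are not given: they have to be found in the camera images.
- jig: grey painted bed plate bolted to the bench, 230 x 300 mm, 12 mm thick; it carries the sloping rest on its -y side and the round screw column on its +y side. Origin: centre of its underside; x away from the robot and y to the left when its yaw is 0. It does not move.
- handle: steel T-handle of the upright clearance screw, on a round grey column (44 mm diameter) 100 mm to the +y side of the jig's origin. Origin on the screw axis, under the handle's hub, about 91 mm up. Right-hand thread, 2 mm a turn, friction about 0.05 Nm, stays where left. Hard stop when it bottoms, 0.33 to 0.8 turn below the start, at an angle that cannot be seen: feel the torque rise.
- handle_grip (a point): centre of the handle's cross bar, on the screw axis, 18 mm above the handle's origin. The bar is 44 mm long (its x), 12 mm wide (its y: pinch it across this) and 20 mm high, its underside about 11 mm above the column's top, which is 87 mm above the bench; a small dark dot marks the top at its +x end. The handle only turns.
- slope: oiled, polished steel rest plate on the jig, 95 mm wide, sloping 22 degrees down towards the robot at jig yaw 0; steel slides freely on it (friction about 0.08). Origin: on its surface, mid width, at the stop's face, 26 mm above the bench; x up the slope (the plate ends at 170 mm, about 90 mm above the bench), y across to the left, z off the plate. The stop is a dark bar 14 mm high across the lower end. No side walls.
- blank: plain flat steel bar, 90 x 30 x 16 mm, about 0.33 kg, lying flat on the bench on the -y side of the jig. Origin: centre of its underside; x along the 90 mm, y along the 30 mm, z up. Either end may go first; the same face stays underneath.
- roller: bystander: aluminium roller, 38 mm diameter, 26 mm high, standing on the jig's bed plate. Origin at the centre of its underside.
- squarebar: bystander: dark square steel bar, 150 x 22 x 22 mm, on the bench. Origin at the centre of its underside, x along its length.
- wrench: bystander: open-ended wrench lying on the bench.
- mug: bystander: mug, 76 mm diameter, 85 mm high, on the left of the bench.
Not all that is in view belongs to the job. Leave any black or brown look-alike of the blank alone.

How it is judged:
On the way, in this order (a step that is already met when the one before it is completed fails the run):
1. the clearance screw is bottomed (within about 8 degrees of its hard stop) (z of handle in the frame of jig below 0.090045 m), for 0.1 s.
2. the screw is backed off a quarter turn from its stop (within 20 degrees) and the handle is let go (z of handle in the frame of jig between 0.090388 and 0.090611 m and contact force between the fingers and handle below 0.1 N), for 0.2 s.
3. the blank is released on the slope, low over the plate, with its lower end still at least 30 mm up from the stop (contact force between the fingers and blank below 0.1 N and x of blank in the frame of slope above 0.075 m and z of blank in the frame of slope between -0.004 and 0.012 m and y of blank in the frame of slope between -0.03 and 0.03 m), for 0.04 s.
At the end, for the whole second after the job is handed in: The screw stands a quarter turn (within 20 degrees) above its hard stop, and the blank lies at rest flat on the sloping plate, its lower end within 5 mm of the stop, within 30 mm of the plate's mid line and within 8 degrees of straight; both are released (all of step 2 and contact force between the fingers and blank below 0.1 N and x of blank in the frame of slope between 0.04 and 0.05 m and y of blank in the frame of slope between -0.03 and 0.03 m and z of blank in the frame of slope between -0.004 and 0.004 m and angle between the x axis of blank and the x axis of slope, either way round below 0.15 rad and linear speed of blank below 0.01 m/s); the robot touches nothing.
It fails at once if a bystander is moved more than 30 mm (distance of any of roller, squarebar, wrench, mug from where it was at the start of the episode above 0.03 m).
It also fails if it takes over 72 s, if anything falls off the work surface, if the arm or the gripper's body presses on something with over 40 N, if the wrist force passes 120 N, or if a joint passes its speed limit or range.

## Working session

There is one attempt and no reset: what is moved stays moved. The work goes in short steps, Python scripts to look and compute and a tool call to move; the robot and the scene stay as the last step left them, time stands still between calls to the robot, and variables do not carry over. Pictures are saved under pics/ and viewed, at most 11 in all, crops included, and the job is handed in when it is done.

Besides the shell and the picture viewer there is one more tool, called after "Call:" by a JSON object that holds its "name" and its "arguments", one argument or row to a line. apply_moves: Moves the arm, as the interface text tells. Its arguments: {"type":"object","properties":{"claw":{"type":"array"},"xyz":{"type":"array"},"twist":{"type":"array"},"force":{"type":"number"}},"required":["claw","xyz","twist"]}

```bash
mkdir -p pics
cat > h.py <<'E'
import numpy as np, cv2
from workcell import bot
from scipy.spatial.transform import Rotation as R
def intr(f):
    h,w=f["img"].shape[:2]; fl=h/2/np.tan(np.radians(f["vfov"])/2)
    return np.array([[fl,0,f["cx"]],[0,fl,f["cy"]],[0,0,1.]]), np.array(f["distortion"],float)
def ext(f):
    M=np.diag([1,-1,-1,1.])@np.array(f["view"]); return M[:3,:3],M[:3,3]
def proj(f,P):
    K,d=intr(f); r,t=ext(f); return cv2.projectPoints(np.array(P,float).reshape(-1,1,3),cv2.Rodrigues(r)[0],t,K,d)[0].reshape(-1,2)
def back(f,uv,z):
    K,d=intr(f); r,t=ext(f); n=cv2.undistortPoints(np.array(uv,float).reshape(-1,1,2),K,d).reshape(-1,2)
    D=np.c_[n,np.ones(len(n))]@r; C=-r.T@t; return C+D*((z-C[2])/D[:,2])[:,None]
def save(n,img): cv2.imwrite("pics/"+n+".png",np.ascontiguousarray(img[:,:,::-1]))
E
python3 - <<'E'
from h import *
import pickle
fs={}
for c in ["scene","top"]:
    f=bot.grab_frame(c); fs[c]=f
    for q in ["jig","handle","handle_grip","slope","blank","roller","squarebar"]:
        for r in bot.find_in(c,q)[:3]: print(c,q,np.round(r["position"],3),round(r["score"],2),np.round(proj(f,r["position"])[0]))
pickle.dump(fs,open("fs.pkl","wb"))
save("a",np.vstack([fs["scene"]["img"],fs["top"]["img"]])[:, :]) if 0 else None
save("scene",fs["scene"]["img"]);save("top",fs["top"]["img"])
print(bot.observe())
E
```

```text
scene jig [0.653 0.037 0.015] 0.59 [237. 239.]
scene handle [0.64  0.14  0.109] 0.54 [268. 226.]
scene handle [ 0.591 -0.037  0.054] 0.45 [229. 210.]
scene handle_grip [0.636 0.141 0.112] 0.56 [269. 224.]
scene blank [ 0.398 -0.228  0.015] 0.63 [219. 174.]
scene blank [ 0.469 -0.341  0.016] 0.61 [185. 175.]
scene blank [ 0.567 -0.242  0.015] 0.46 [187. 196.]
scene roller [0.541 0.064 0.037] 0.59 [263. 216.]
scene squarebar [ 0.674 -0.371  0.019] 0.78 [140. 199.]
top jig [0.603 0.033 0.012] 0.82 [255. 168.]
top handle [0.626 0.14  0.118] 0.68 [216. 150.]
top handle_grip [0.626 0.14  0.116] 0.57 [216. 151.]
top slope [ 0.591 -0.04   0.055] 0.93 [280. 168.]
top blank [ 0.456 -0.339  0.017] 0.92 [384. 216.]
top blank [ 0.559 -0.241  0.02 ] 0.76 [349. 181.]
top blank [ 0.388 -0.232  0.018] 0.52 [348. 240.]
top squarebar [ 0.658 -0.386  0.021] 0.65 [396. 148.]
{'clock': 0.8, 'qpos': array([-1.34520428,  0.52141155, -0.03630894,  1.59952594,  0.02120108,
        1.02110959, -0.1127757 ]), 'qd': array([-0.0017144 , -0.00122301,  0.00092812, -0.00050477,  0.00105197,
       -0.00043727,  0.00030401]), 'joint_efforts': array([ 1.24426591e-03, -9.26764727e+01,  1.97800599e+00, -3.70238829e+01,
        1.79027166e-02,  1.43058383e-03, -1.11718924e-05]), 'position': array([0.18219862, 0.59782542, 0.23127418]), 'tool_rot': array([-3.14152293e+00,  1.97030219e-06,  2.84579078e+00]), 'force': array([0.71565867, 0.09053471, 0.30248796]), 'moment': array([ 0.05430152,  0.09895781, -0.01686146]), 'finger_force': 0.0, 'grip_width': 0.08511094129273185}
```

Run:
```python
from h import *
import pickle
fs=pickle.load(open("fs.pkl","rb"))
c=fs["top"]["img"][80:280,170:430]
save("topcrop",cv2.resize(c,None,fx=3,fy=3,interpolation=cv2.INTER_CUBIC))
```

```text
(no output)
```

View pics/scene.png

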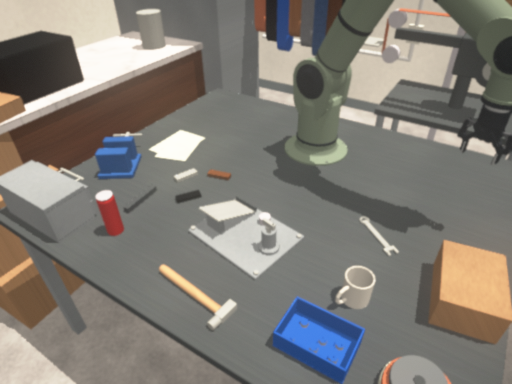

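View pics/topcrop.png

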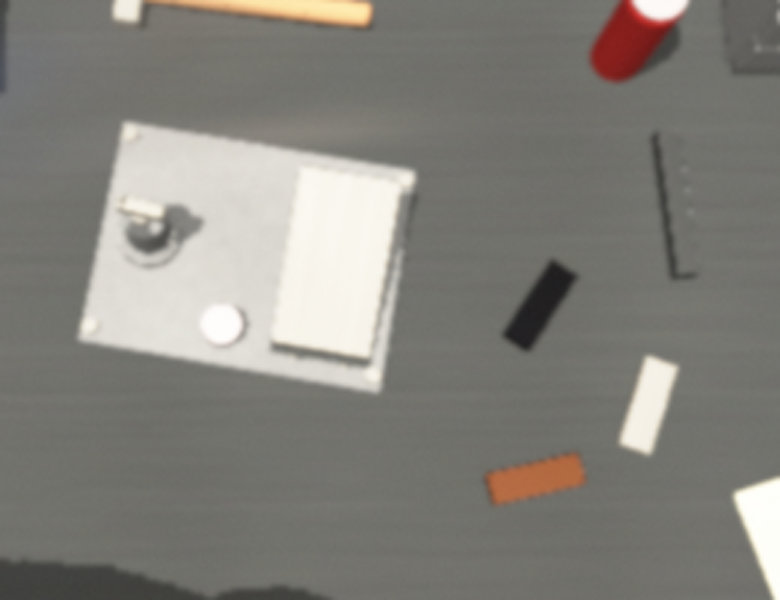

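```bash
cat > m.py <<'E'
from h import *
import pickle
fs=pickle.load(open("fs.pkl","rb")); f=fs["top"]
px=lambda a:np.array(a,float)/3+[170,80]-[1/3,1/3]
J=back(f,px([(122,122),(415,172),(381,390),(80,341)]),0.012); c=J.mean(0)
d=(J[0]-J[3])+(J[1]-J[2]); yaw=np.arctan2(d[1],d[0]); l=(J[0]-J[1])+(J[3]-J[2]); yw2=np.arctan2(l[1],l[0])-np.pi/2
print("jig",np.round(J[:,:2],3),c.round(4),np.degrees([yaw,yw2]),np.linalg.norm(J[0]-J[3]),np.linalg.norm(J[0]-J[1]))
B=back(f,px([(648,355),(678,367),(650,455),(620,443)]),0.016); d=(B[0]-B[3])+(B[1]-B[2])
print("blank",B.mean(0).round(4),np.degrees(np.arctan2(d[1],d[0])),np.linalg.norm(B[0]-B[3]),np.linalg.norm(B[0]-B[1]))
H=back(f,px([(120,203),(163,213)]),0.117);print("bar",H.round(4),np.degrees(np.arctan2(*(H[0]-H[1])[[1,0]])))
y=(yaw+yw2)/2; print("handle axis pred",c[:2]+0.1*np.array([-np.sin(y),np.cos(y)]))
S=back(f,px([(302,165),(405,180)]),0.09);S2=back(f,px([(372,360),(272,347)]),0.03);print("slope top",S.round(4),"bot",S2.round(4))
g=fs["scene"]["img"][185:275,175:315]; save("scenecrop",cv2.resize(g,None,fx=5,fy=5,interpolation=cv2.INTER_CUBIC))
E
python3 m.py
```

```text
jig [[ 0.752  0.169]
 [ 0.698 -0.127]
 [ 0.477 -0.088]
 [ 0.527  0.206]] [0.6134 0.0401 0.012 ] [ -9.72417822 -10.04417392] 0.22863988390108697 0.3006809829697653
blank [ 0.4608 -0.3449  0.016 ] -20.93186371614119 0.09128208662209596 0.03059613242927801
bar [[0.6354 0.1568 0.117 ]
 [0.6257 0.1174 0.117 ]] 76.20612884267042
handle axis pred [0.63053458 0.13862669]
slope top [[ 0.6798 -0.0107  0.09  ]
 [ 0.6646 -0.1073  0.09  ]] bot [[ 0.5034 -0.0779  0.03  ]
 [ 0.5165  0.0182  0.03  ]]
```

View pics/scenecrop.png

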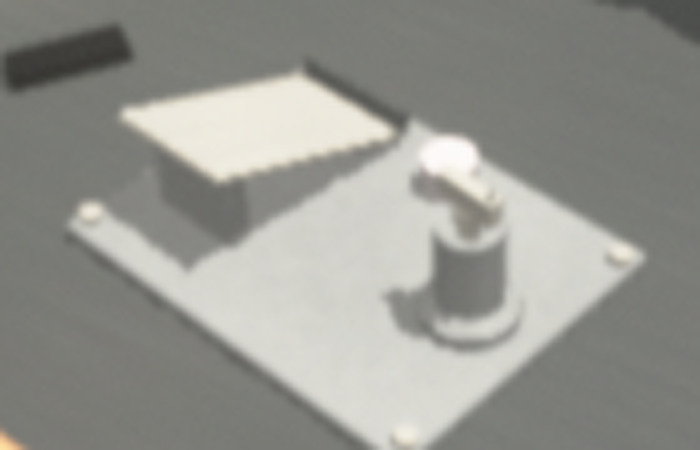

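The scene crop shows the slope plate (crop 120–395, 70–180), the dark stop at its robot-side end (310–405, 60–125), and the T-handle at (470,190). Look-alikes in the top crop are black (540,305), brown (535,478) and pale steel (648,405). The pale one is plain steel, so it is the blank. I'll confirm it from close by.

```bash
cat >> h.py <<'E'
def go(xyz,yaw_deg,pr=True):
    s=bot.observe(); r=R.from_euler("xyz",s["tool_rot"]); d=r.inv().apply(np.array(xyz)-s["position"])
    t=R.from_euler("xyz",[180,0,yaw_deg],degrees=True); w=(r.inv()*t).as_rotvec()
    print("pos",s["position"].round(4),"rpy",np.degrees(s["tool_rot"]).round(2),"| shift(first)",d.round(4),"then twist",w.round(4),"n",np.abs(d).max()/.045,np.linalg.norm(w)/.149)
E
python3 -c "
from h import *
go([.6,.12,.30],76)
print(bot.observe()['qpos'])"
```

```text
pos [0.1822 0.5978 0.2313] rpy [-180.      0.    163.05] | shift(first) [-0.5389 -0.3353 -0.0687] then twist [-1.0000e-04  1.0000e-04  1.5193e+00] n 11.976562519534049 10.19691643549741
[-1.34520428  0.52141155 -0.03630894  1.59952594  0.02120108  1.02110959
 -0.1127757 ]
```

Call:
{"name": "apply_moves", "arguments": {
  "claw": [0.05,0.05,0.05,0.05,0.05,0.05,0.05,0.05,0.05,0.05,0.05,0.05,0.05,0.05,0.05,0.05,0.05,0.05],
  "xyz": [
    [0,0,-0.035],
    [0,0,-0.034],
    [-0.0337,-0.021,0],
    [-0.0337,-0.021,0],
    [-0.0337,-0.021,0],
    [-0.0337,-0.021,0],
    [-0.0337,-0.021,0],
    [-0.0337,-0.021,0],
    [-0.0337,-0.021,0],
    [-0.0337,-0.021,0],
    [-0.0337,-0.021,0],
    [-0.0337,-0.021,0],
    [-0.0337,-0.021,0],
    [-0.0337,-0.021,0],
    [-0.0337,-0.021,0],
    [-0.0337,-0.021,0],
    [-0.0337,-0.021,0],
    [-0.0337,-0.021,0]
  ],
  "twist": [
    [0,0,0],
    [0,0,0],
    [0,0,0],
    [0,0,0],
    [0,0,0],
    [0,0,0],
    [0,0,0],
    [0,0,0],
    [0,0,0],
    [0,0,0],
    [0,0,0],
    [0,0,0],
    [0,0,0],
    [0,0,0],
    [0,0,0],
    [0,0,0],
    [0,0,0],
    [0,0,0]
  ]
}}

```text
clock: 2.6
position: [0.6009, 0.1179, 0.3004]
tool_rot: [3.141, 0.0, 2.846]
force: [-0.4, 0.5, -0.2]
grip_width: 0.0502
finger_force: 0.0
```

Call:
{"name": "apply_moves", "arguments": {
  "claw": [0.05,0.05,0.05,0.05,0.05,0.05,0.05,0.05,0.05,0.05,0.05,0.05],
  "xyz": [
    [0,0,0],
    [0,0,0],
    [0,0,0],
    [0,0,0],
    [0,0,0],
    [0,0,0],
    [0,0,0],
    [0,0,0],
    [0,0,0],
    [0,0,0],
    [0,0,0],
    [0,0,0]
  ],
  "twist": [
    [0,0,0.138],
    [0,0,0.138],
    [0,0,0.138],
    [0,0,0.138],
    [0,0,0.138],
    [0,0,0.138],
    [0,0,0.138],
    [0,0,0.138],
    [0,0,0.138],
    [0,0,0.138],
    [0,0,0.138],
    [0,0,0]
  ]
}}

```text
clock: 3.8
position: [0.6, 0.1195, 0.3002]
tool_rot: [3.142, 0.0, 1.325]
force: [0.6, 0.8, -0.3]
grip_width: 0.0499
finger_force: 0.0
```

```bash
python3 -c "
from h import *
import pickle
go([.6305,.1386,.15],76)
s=bot.observe();print(s['qpos'].round(3),s['clock'],s['grip_width'],s['force'])
f=bot.grab_frame('wrist'); pickle.dump(f,open('w1.pkl','wb'))
for q in ['handle','handle_grip','slope','roller']:
    for r in bot.find_in('wrist',q)[:2]: print(q,np.round(r['position'],4),round(r['score'],2),proj(f,r['position'])[0].round())
save('w1',f['img'])
"
```

```text
pos [0.6    0.1195 0.3002] rpy [1.800e+02 1.000e-02 7.594e+01] | shift(first) [0.026  0.025  0.1502] then twist [ 0.      0.0002 -0.001 ] n 3.3386448033288 0.006872462969805708
[-0.656  0.487  0.544  1.573 -0.267  1.156 -0.301] 3.8 0.04986554450746154 [ 0.60987922  0.84396594 -0.28551376]
handle [0.6337 0.14   0.1192] 0.67 [280. 147.]
handle [0.3666 0.3554 0.0088] 0.22 [53. 32.]
handle_grip [0.6324 0.138  0.1206] 0.73 [280. 149.]
slope [0.6316 0.1421 0.118 ] 0.68 [278. 146.]
slope [ 0.577  -0.0302  0.0478] 0.64 [265. 253.]
roller [0.5383 0.0706 0.0404] 0.93 [225. 199.]
```

View pics/w1.png

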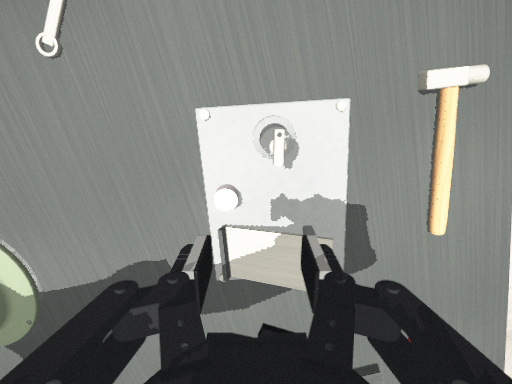

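```bash
python3 -c "
from h import *
import pickle
f=pickle.load(open('w1.pkl','rb')); im=f['img']
g=im[110:190,240:330].min(2)
m=(g>228).astype(np.uint8)
n,l,st,c=cv2.connectedComponentsWithStats(m)
for i in range(1,n):
  if st[i,4]>60:
    ys,xs=np.nonzero(l==i); r=cv2.minAreaRect(np.c_[xs+240,ys+110].astype(np.float32)); print(st[i],r)
    P=back(f,cv2.boxPoints(r),.119); print(P.round(4).tolist(),P.mean(0)); e=[P[1]-P[0],P[2]-P[1]]; 
    for v in e: print(np.linalg.norm(v),np.degrees(np.arctan2(v[1],v[0])))
print(proj(f,[[.6305,.1386,.119]]))
save('w1c',cv2.resize(im[105:185,235:335],None,fx=6,fy=6,interpolation=cv2.INTER_CUBIC))
"
```

```text
[   0    0   90   80 6017] ((284.5, 149.5), (79.0, 89.0), 90.0)
[[0.5994, 0.1914, 0.119], [0.6956, 0.1674, 0.119], [0.6802, 0.0763, 0.119], [0.5755, 0.1025, 0.119]] [0.63767107 0.13437331 0.119     ]
0.09908083519955005 -14.002357279391942
0.09243682383288956 -99.59276670316092
[[277.72145012 149.1180538 ]]
```

View pics/w1c.png

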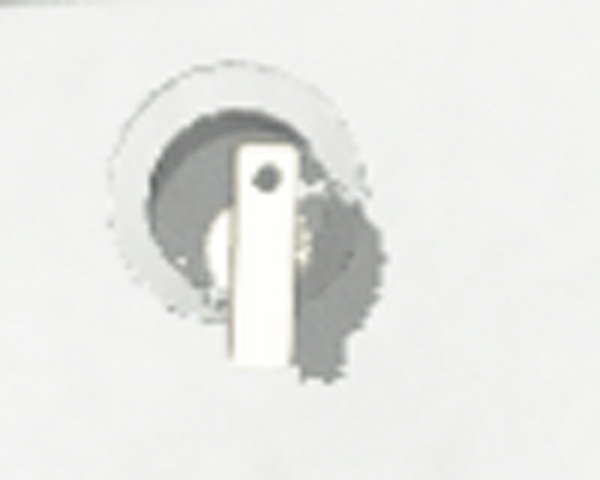

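The crop shows the bar with corners at about (236,143), (299,143), (292,366) and (229,366). The dot at (267,178) marks the +x end.

```bash
python3 -c "
from h import *
import pickle
f=pickle.load(open('w1.pkl','rb'))
P=back(f,np.array([(236,143),(299,143),(292,366),(229,366)])/6+[234.6,104.6],.119)
a=(P[0]+P[1]-P[2]-P[3])/2; print(P.mean(0),np.linalg.norm(a),np.degrees(np.arctan2(a[1],a[0])),np.linalg.norm(P[0]-P[1]))
c=P.mean(0); go([c[0],c[1],.095],np.degrees(np.arctan2(a[1],a[0])))
"
```

```text
[0.63191952 0.14031939 0.119     ] 0.043014930571224776 75.51158316625671 0.01190606034866046
pos [0.6    0.1192 0.3004] rpy [ 1.800e+02 -1.000e-02  7.622e+01] | shift(first) [0.0281 0.0259 0.2054] then twist [ 0.     -0.0001  0.0124] n 4.563545409125295 0.08349596426486283
```

Call:
{"name": "apply_moves", "arguments": {
  "claw": [0.05,0.05,0.05,0.05,0.05,0.05,0.05,0.05,0.05,0.012,0.0,0.0,0.0,0.0],
  "xyz": [
    [0.014,0.013,0.02],
    [0.0135,0.0125,0.03],
    [0,0,0.03],
    [0,0,0.03],
    [0,0,0.03],
    [0,0,0.03],
    [0,0,0.02],
    [0,0,0.015],
    [0,0,0],
    [0,0,0],
    [0,0,0],
    [0,0,0],
    [0,0,0],
    [0,0,0]
  ],
  "twist": [
    [0,0,0.012],
    [0,0,0],
    [0,0,0],
    [0,0,0],
    [0,0,0],
    [0,0,0],
    [0,0,0],
    [0,0,0],
    [0,0,0],
    [0,0,0],
    [0,0,0],
    [0,0,0],
    [0,0,0],
    [0,0,0]
  ],
  "force": 30
}}

```text
clock: 5.45
position: [0.6319, 0.1398, 0.0966]
tool_rot: [3.141, -0.001, 1.316]
force: [-2.2, -0.7, 6.1]
grip_width: 0.0172
finger_force: 29.1
```

```bash
python3 -c "
from h import *
go([.6315,.1397,.095],75.5)
s=bot.observe();print(s)"
```

```text
pos [0.6319 0.1398 0.0966] rpy [ 1.7994e+02 -5.0000e-02  7.5400e+01] | shift(first) [-0.0002 -0.0004  0.0016] then twist [ 0.0011 -0.0009 -0.0017] n 0.03548373444384954 0.014807018011039537
{'clock': 5.45, 'qpos': array([-0.57989563,  0.76157543,  0.42693513,  1.65858192, -0.40628694,
        0.80921369, -0.22840331]), 'qd': array([-0.00013724,  0.00033322,  0.0001048 , -0.00078166,  0.00013045,
       -0.00113685, -0.0008759 ]), 'joint_efforts': array([ 2.03865990e-01, -9.78968024e+01,  1.53307182e+01, -2.86652344e+01,
       -5.77987090e-02, -7.98391867e-01, -9.95124756e-04]), 'position': array([0.63192713, 0.13980091, 0.09659738]), 'tool_rot': array([ 3.14052112e+00, -9.47098844e-04,  1.31604411e+00]), 'force': array([-2.15998473, -0.74491925,  6.14091805]), 'moment': array([-0.0605137 ,  0.53169378, -0.02908862]), 'finger_force': 29.1165429353714, 'grip_width': 0.017183465509436727}
```

```bash
python3 -c "
from h import *
f=bot.grab_frame('wrist');save('w2',f['img'])
g=bot.grab_frame('scene');
a=f['img'][150:384,130:390]; b=cv2.resize(g['img'][175:265,215:315],(260,234),interpolation=cv2.INTER_CUBIC)
save('w2',cv2.resize(np.hstack([a,b]),None,fx=1.5,fy=1.5,interpolation=cv2.INTER_CUBIC)); print(proj(f,[[.6319,.1398,.119],[.6319,.1398,.09]]))
"
```

```text
[[255.90840134 267.93154887]
 [255.93158313 240.49736822]]
```

View pics/w2.png

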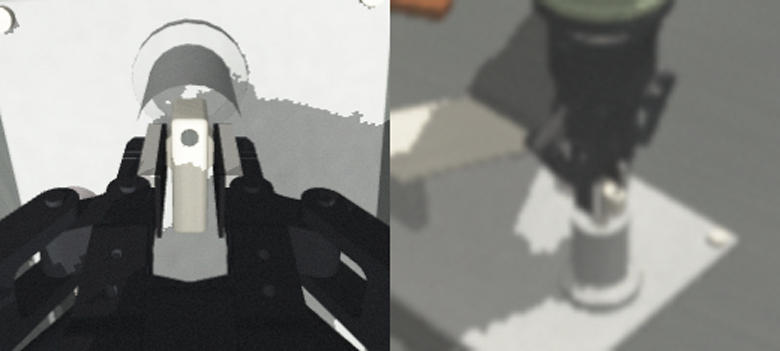

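The pads straddle the bar, with a gap visible at (165,190). The fingertips are closing on the wider hub below it, so I'll grip 5 mm higher.

Call:
{"name": "apply_moves", "arguments": {
  "claw": [0.03,0.03,0.03,0.03,0.0,0.0,0.0,0.0],
  "xyz": [
    [0,0,0],
    [0,0,0],
    [0,0,-0.006],
    [0,0,0],
    [0,0,0],
    [0,0,0],
    [0,0,0],
    [0,0,0]
  ],
  "twist": [
    [0,0,0],
    [0,0,0],
    [0,0,0],
    [0,0,0],
    [0,0,0],
    [0,0,0],
    [0,0,0],
    [0,0,0]
  ]
}}

```text
clock: 6.35
position: [0.6318, 0.1396, 0.1016]
tool_rot: [3.141, -0.0, 1.316]
force: [0.3, 0.8, 5.5]
grip_width: 0.0113
finger_force: 34.4
```

```bash
python3 -c "
from h import *
s=bot.observe();print(s)"
```

```text
{'clock': 6.35, 'qpos': array([-0.58219232,  0.75542869,  0.43078536,  1.65610223, -0.40280707,
        0.81873015, -0.23129318]), 'qd': array([ 0.00080401,  0.00085654,  0.00075007, -0.00172347, -0.00100388,
       -0.00062606, -0.00083449]), 'joint_efforts': array([-6.38883258e-02, -9.73954797e+01,  1.49872211e+01, -2.75302398e+01,
       -9.21159022e-03,  3.13438231e-02, -1.36858816e-02]), 'position': array([0.63178622, 0.13961904, 0.10156428]), 'tool_rot': array([ 3.14105773e+00, -2.72040837e-04,  1.31575604e+00]), 'force': array([0.27764233, 0.84748322, 5.4849081 ]), 'moment': array([-0.05848397, -0.00608093,  0.05330203]), 'finger_force': 34.381327629089355, 'grip_width': 0.011258105478667376}
```

Call:
{"name": "apply_moves", "arguments": {
  "claw": [0,0,0,0,0,0,0,0,0,0,0,0,0],
  "xyz": [
    [0,0,5e-05],
    [0,0,5e-05],
    [0,0,5e-05],
    [0,0,5e-05],
    [0,0,5e-05],
    [0,0,5e-05],
    [0,0,5e-05],
    [0,0,5e-05],
    [0,0,5e-05],
    [0,0,5e-05],
    [0,0,5e-05],
    [0,0,5e-05],
    [0,0,0]
  ],
  "twist": [
    [0,0,0.145],
    [0,0,0.145],
    [0,0,0.145],
    [0,0,0.145],
    [0,0,0.145],
    [0,0,0.145],
    [0,0,0.145],
    [0,0,0.145],
    [0,0,0.145],
    [0,0,0.145],
    [0,0,0.145],
    [0,0,0.145],
    [0,0,0]
  ]
}}

```text
clock: 7.65
position: [0.6322, 0.1389, 0.101]
tool_rot: [3.141, -0.002, -0.43]
force: [2.0, -4.9, 7.8]
grip_width: 0.0111
finger_force: 34.7
```

```bash
python3 -c "
from h import *
s=bot.observe();print(s['qpos'].round(3),s['tool_rot'],s['position'],s['force'],s['moment'],s['grip_width'])"
```

```text
[-0.818  0.912  0.87   1.669 -0.823  0.966 -1.642] [ 3.14075856e+00 -2.01147350e-03 -4.30131064e-01] [0.63217517 0.13886152 0.10098478] [ 1.97357966 -4.90454791  7.78387617] [-0.72752832 -0.49088409 -0.07175822] 0.011079452128197765
```

Call:
{"name": "apply_moves", "arguments": {
  "claw": [0,0,0,0],
  "xyz": [
    [0,0,5e-05],
    [0,0,5e-05],
    [0,0,5e-05],
    [0,0,0]
  ],
  "twist": [
    [0,0,0.12],
    [0,0,0.12],
    [0,0,0.12],
    [0,0,0]
  ]
}}

```text
clock: 8.05
position: [0.6321, 0.1387, 0.1009]
tool_rot: [3.141, -0.002, -0.789]
force: [1.8, -4.1, 8.8]
grip_width: 0.0111
finger_force: 34.7
```

```bash
python3 -c "
from h import *
s=bot.observe();print(s['qpos'].round(3),s['tool_rot'],s['position'],s['force'],s['moment'],s['grip_width'])"
```

```text
[-0.852  0.954  0.95   1.671 -0.898  1.011 -1.945] [ 3.14133103e+00 -2.11177080e-03 -7.89304923e-01] [0.63208456 0.13865085 0.10086536] [ 1.83191079 -4.07917107  8.82810171] [-0.92850538 -0.35310326 -0.02826664] 0.011101660462907852
```

Call:
{"name": "apply_moves", "arguments": {
  "claw": [0.05,0.05,0.05,0.05,0.05,0.05,0.05,0.05,0.05,0.05,0.05,0.05,0.05,0.05,0.05,0.05,0.05],
  "xyz": [
    [0,0,0],
    [0,0,0],
    [0,0,-0.02],
    [0,0,-0.02],
    [0,0,0],
    [0,0,0],
    [0,0,0],
    [0,0,0],
    [0,0,0],
    [0,0,0],
    [0,0,0],
    [0,0,0],
    [0,0,0],
    [0,0,0],
    [0,0,0],
    [0,0,0],
    [0,0,0]
  ],
  "twist": [
    [0,0,0],
    [0,0,0],
    [0,0,0],
    [0,0,0],
    [0,0,-0.14],
    [0,0,-0.14],
    [0,0,-0.14],
    [0,0,-0.14],
    [0,0,-0.14],
    [0,0,-0.14],
    [0,0,-0.14],
    [0,0,-0.14],
    [0,0,-0.14],
    [0,0,-0.14],
    [0,0,-0.14],
    [0,0,-0.14],
    [0,0,0]
  ]
}}

```text
clock: 9.75
position: [0.6319, 0.1392, 0.1421]
tool_rot: [3.141, -0.001, 0.898]
force: [0.0, -0.2, -0.3]
grip_width: 0.0498
finger_force: 0.0
```

Call:
{"name": "apply_moves", "arguments": {
  "claw": [0.05,0.05,0.05,0.05,0.05,0.05,0.05,0.05,0.05,0.05,0.05,0.05],
  "xyz": [
    [0,0,0],
    [0,0,0],
    [0,0,0],
    [0,0,0],
    [0,0,0],
    [0,0,0],
    [0,0,0],
    [0,0,0],
    [0,0,0],
    [0,0,0],
    [0,0,0],
    [0,0,0]
  ],
  "twist": [
    [0,0,-0.14],
    [0,0,-0.14],
    [0,0,-0.14],
    [0,0,-0.14],
    [0,0,-0.14],
    [0,0,-0.14],
    [0,0,-0.14],
    [0,0,-0.14],
    [0,0,-0.14],
    [0,0,-0.14],
    [0,0,-0.06],
    [0,0,0]
  ]
}}

```text
clock: 10.95
position: [0.6317, 0.139, 0.1412]
tool_rot: [-3.141, 0.001, 2.352]
force: [-0.1, -0.2, 0.3]
grip_width: 0.0502
finger_force: 0.0
```

```bash
python3 -c "
from h import *
s=bot.observe();print(s['qpos'].round(3),s['force'],s['moment'],s['clock'])
go([.632,.139,.1015],180-45.2)
f=bot.grab_frame('wrist')
for r in bot.find_in('wrist','handle_grip')[:2]: print(r)
"
```

```text
[-0.434  0.665  0.193  1.625 -0.156  0.866  0.602] [-0.06476336 -0.22832743  0.34879229] [-0.04754923 -0.04813211  0.02458272] 10.95
pos [0.6317 0.139  0.1412] rpy [-1.7999e+02  3.0000e-02  1.3477e+02] | shift(first) [-0.0002  0.0002  0.0397] then twist [-0.0001  0.0005 -0.0005] n 0.8818826754525428 0.004844225634287174
{'position': [0.6296, 0.1407, 0.1199], 'score': 0.92}
{'position': [0.6697, 0.3922, 0.0101], 'score': 0.35}
```

Lower, grip, and turn 85° before feeling for the stop.

Call:
{"name": "apply_moves", "arguments": {
  "claw": [0.05,0.05,0.05,0.0,0.0,0.0,0.0,0.0],
  "xyz": [
    [0,0,0.02],
    [0,0,0.0195],
    [0,0,0],
    [0,0,0],
    [0,0,0],
    [0,0,0],
    [0,0,0],
    [0,0,0]
  ],
  "twist": [
    [0,0,0],
    [0,0,0],
    [0,0,0],
    [0,0,0],
    [0,0,0],
    [0,0,0],
    [0,0,0],
    [0,0,0]
  ]
}}

```text
clock: 11.85
position: [0.6316, 0.1393, 0.1022]
tool_rot: [3.141, 0.0, 2.355]
force: [-5.0, -2.2, 8.1]
grip_width: 0.0111
finger_force: 33.5
```

Call:
{"name": "apply_moves", "arguments": {
  "claw": [0,0,0,0],
  "xyz": [
    [0,0,5e-05],
    [0,0,5e-05],
    [0,0,5e-05],
    [0,0,0]
  ],
  "twist": [
    [0,0,0.1],
    [0,0,0.1],
    [0,0,0.1],
    [0,0,0]
  ]
}}

```text
clock: 12.25
position: [0.6317, 0.1393, 0.1021]
tool_rot: [3.141, 0.001, 2.051]
force: [-3.8, -3.0, 9.3]
grip_width: 0.0115
finger_force: 33.8
```

```bash
cat > st.py <<'E'
from h import *
s=bot.observe();print(s['clock'],s['qpos'].round(3),np.degrees(s['tool_rot']).round(2),s['position'].round(4),s['force'].round(2),s['moment'].round(3),round(s['grip_width'],4))
E
python3 st.py
```

```text
12.25 [-0.477  0.724  0.262  1.65  -0.241  0.798  0.371] [1.7997e+02 3.0000e-02 1.1752e+02] [0.6317 0.1393 0.1021] [-3.84 -3.04  9.33] [-0.633  0.831 -0.071] 0.0115
```

Call:
{"name": "apply_moves", "arguments": {
  "claw": [0,0,0,0],
  "xyz": [
    [0,0,5e-05],
    [0,0,5e-05],
    [0,0,5e-05],
    [0,0,0]
  ],
  "twist": [
    [0,0,0.1],
    [0,0,0.1],
    [0,0,0.1],
    [0,0,0]
  ]
}}

```text
clock: 12.65
position: [0.632, 0.1388, 0.1023]
tool_rot: [3.141, 0.002, 1.754]
force: [-4.0, -6.6, 13.7]
grip_width: 0.0113
finger_force: 118.3
```

```bash
python3 st.py
```

```text
12.65 [-0.528  0.737  0.342  1.653 -0.315  0.806  0.136] [1.7994e+02 1.0000e-01 1.0051e+02] [0.632  0.1388 0.1023] [-4.   -6.62 13.72] [-1.579  0.901  2.782] 0.0113
```

Call:
{"name": "apply_moves", "arguments": {
  "claw": [0,0,0,0],
  "xyz": [
    [0,0,5e-05],
    [0,0,5e-05],
    [0,0,5e-05],
    [0,0,0]
  ],
  "twist": [
    [0,0,0.1],
    [0,0,0.1],
    [0,0,0.1],
    [0,0,0]
  ]
}}

```text
clock: 13.05
position: [0.632, 0.1388, 0.1025]
tool_rot: [3.14, 0.003, 1.46]
force: [-7.6, -10.4, 19.4]
grip_width: 0.0107
finger_force: 276.8
```

```bash
python3 st.py
```

```text
13.05 [-0.577  0.752  0.421  1.655 -0.389  0.818 -0.098] [1.799e+02 1.500e-01 8.366e+01] [0.632  0.1388 0.1025] [ -7.58 -10.43  19.37] [-2.41   1.338  7.677] 0.0107
```

The torque rose to 2.8 and then 7.7 Nm, so the screw is bottomed. I'll unwind slowly to find the zero-torque angle.

Call:
{"name": "apply_moves", "arguments": {
  "claw": [0,0,0,0],
  "xyz": [
    [0,0,0],
    [0,0,0],
    [0,0,0],
    [0,0,0]
  ],
  "twist": [
    [0,0,-0.1],
    [0,0,-0.1],
    [0,0,-0.1],
    [0,0,0]
  ]
}}

```text
clock: 13.45
position: [0.632, 0.1388, 0.1023]
tool_rot: [3.14, 0.001, 1.762]
force: [-5.2, -6.4, 13.7]
grip_width: 0.0111
finger_force: 115.5
```

```bash
python3 st.py; python3 -c "
from h import *
f=bot.grab_frame('wrist'); save('w3',cv2.resize(f['img'][180:330,180:330],None,fx=4,fy=4,interpolation=cv2.INTER_CUBIC))"
```

```text
13.45 [-0.525  0.736  0.339  1.653 -0.313  0.805  0.142] [1.7993e+02 6.0000e-02 1.0094e+02] [0.632  0.1388 0.1023] [-5.2  -6.4  13.72] [-1.456  1.028  2.724] 0.0111
```

Call:
{"name": "apply_moves", "arguments": {
  "claw": [0,0],
  "xyz": [
    [0,0,0],
    [0,0,0]
  ],
  "twist": [
    [0,0,-0.09],
    [0,0,0]
  ]
}}

```text
clock: 13.7
position: [0.632, 0.1387, 0.1022]
tool_rot: [3.141, 0.001, 1.85]
force: [-4.1, -5.6, 12.0]
grip_width: 0.0118
finger_force: 79.0
```

```bash
python3 st.py
```

```text
13.7 [-0.511  0.732  0.316  1.652 -0.291  0.803  0.212] [1.7994e+02 6.0000e-02 1.0598e+02] [0.632  0.1387 0.1022] [-4.11 -5.64 11.95] [-1.247  0.87   1.56 ] 0.0118
```

View pics/w3.png

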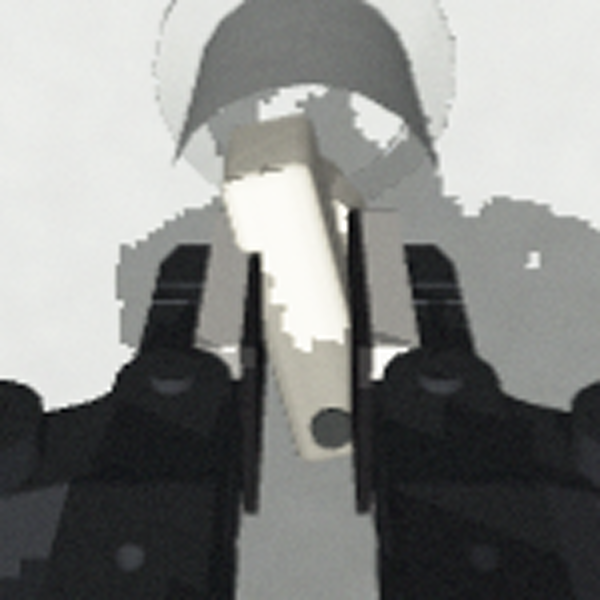

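The crop shows the bar at the stop, with its edges running from (222,180) to (303,455), tilted about 14° counter-clockwise from the tool yaw of 101°. That puts the stop at a bar yaw of about 114°, which agrees with the torque going to zero at about 113°. I'll back off to a yaw of 204°.

Call:
{"name": "apply_moves", "arguments": {
  "claw": [0,0,0,0,0,0,0,0,0,0,0,0,0],
  "xyz": [
    [0,0,0],
    [0,0,-5e-05],
    [0,0,-5e-05],
    [0,0,-5e-05],
    [0,0,-5e-05],
    [0,0,-5e-05],
    [0,0,-5e-05],
    [0,0,-5e-05],
    [0,0,-5e-05],
    [0,0,-5e-05],
    [0,0,-5e-05],
    [0,0,-5e-05],
    [0,0,0]
  ],
  "twist": [
    [0,0,-0.14],
    [0,0,-0.1425],
    [0,0,-0.1425],
    [0,0,-0.1425],
    [0,0,-0.1425],
    [0,0,-0.1425],
    [0,0,-0.1425],
    [0,0,-0.1425],
    [0,0,-0.1425],
    [0,0,-0.1425],
    [0,0,-0.1425],
    [0,0,-0.1425],
    [0,0,0]
  ],
  "force": 25
}}

```text
clock: 15.0
position: [0.6317, 0.139, 0.1025]
tool_rot: [-3.141, 0.0, -2.726]
force: [-5.6, -2.5, 10.8]
grip_width: 0.0108
finger_force: 34.1
```

```bash
python3 st.py
```

```text
15.0 [-0.217  0.705 -0.141  1.634  0.126  0.81   1.575] [-1.7997e+02  3.0000e-02 -1.5617e+02] [0.6317 0.139  0.1025] [-5.6  -2.54 10.79] [-0.457  1.3    0.05 ] 0.0108
```

Call:
{"name": "apply_moves", "arguments": {
  "claw": [0.03,0.03,0.05,0.05,0.05,0.05,0.05,0.05],
  "xyz": [
    [0,0,0],
    [0,0,0],
    [0,0,0],
    [0,0,-0.03],
    [0,0,-0.04],
    [0,0,-0.04],
    [0,0,-0.04],
    [0,0,-0.04]
  ],
  "twist": [
    [0,0,0],
    [0,0,0],
    [0,0,0],
    [0,0,0],
    [0,0,0],
    [0,0,0],
    [0,0,0],
    [0,0,0]
  ]
}}

```text
clock: 15.8
position: [0.6313, 0.1396, 0.293]
tool_rot: [-3.141, 0.0, -2.73]
force: [0.3, 0.3, -0.6]
grip_width: 0.0499
finger_force: 0.0
```

```bash
python3 st.py; python3 -c "
from h import *
import pickle
f=bot.grab_frame('wrist'); pickle.dump(f,open('w4.pkl','wb')); u=proj(f,[[.632,.139,.119]])[0].astype(int);print(u)
c=f['img'][u[1]-50:u[1]+50,u[0]-60:u[0]+60]; save('w4',cv2.resize(c,None,fx=5,fy=5,interpolation=cv2.INTER_CUBIC))"
```

```text
15.8 [-0.211  0.507 -0.152  1.459  0.08   1.181  1.608] [-1.7999e+02  1.0000e-02 -1.5642e+02] [0.6313 0.1396 0.293 ] [ 0.35  0.33 -0.63] [ 0.016 -0.019 -0.064] 0.0499
[255 172]
```

View pics/w4.png

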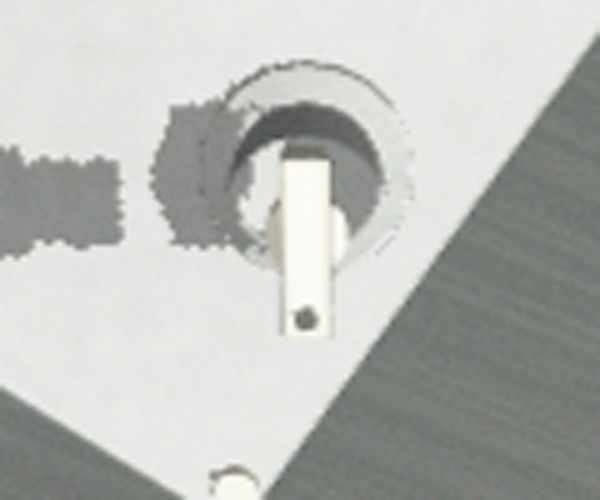

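Bar and tool are aligned at 203.6°, with the dot at crop (305,318), so the screw is about 90° off its stop and the handle is released. Next I move over the blank.

```bash
python3 -c "
from h import *
go([.459,-.343,.25],159)"
```

```text
pos [0.6333 0.1402 0.2999] rpy [-179.94    0.47 -156.44] | shift(first) [ 0.3533 -0.3732  0.0474] then twist [0.0022 0.0082 0.7777] n 8.293745152620378 5.219889360718111
```

Call:
{"name": "apply_moves", "arguments": {
  "claw": [0.06,0.06,0.06,0.06,0.06,0.06,0.06,0.06,0.06,0.06,0.06,0.06,0.06,0.06,0.06,0.06,0.06,0.06,0.06,0.06],
  "xyz": [
    [0.0272,-0.0287,0],
    [0.0272,-0.0287,0],
    [0.0272,-0.0287,0],
    [0.0272,-0.0287,0],
    [0.0272,-0.0287,0],
    [0.0272,-0.0287,0],
    [0.0272,-0.0287,0],
    [0.0272,-0.0287,0],
    [0.0272,-0.0287,0],
    [0.0272,-0.0287,0],
    [0.0272,-0.0287,0],
    [0.0272,-0.0287,0],
    [0.0272,-0.0287,0],
    [0,0,0.01],
    [0,0,0.01],
    [0,0,0.01],
    [0,0,0.01],
    [0,0,0.007],
    [0,0,0],
    [0,0,0]
  ],
  "twist": [
    [0,0,0],
    [0,0,0],
    [0,0,0],
    [0,0,0],
    [0,0,0],
    [0,0,0],
    [0,0,0],
    [0,0,0],
    [0,0,0],
    [0,0,0],
    [0,0,0],
    [0,0,0],
    [0,0,0],
    [0,0,0.13],
    [0,0,0.13],
    [0,0,0.13],
    [0,0,0.13],
    [0,0,0.13],
    [0,0,0.13],
    [0,0,0]
  ]
}}

```text
clock: 17.85
position: [0.4568, -0.3436, 0.2439]
tool_rot: [-3.141, -0.0, 2.771]
force: [-0.3, -0.3, 0.0]
grip_width: 0.0601
finger_force: 0.0
```

```bash
python3 st.py; python3 -c "
from h import *
import pickle
f=bot.grab_frame('wrist'); pickle.dump(f,open('w5.pkl','wb'))
for r in bot.find_in('wrist','blank')[:3]: print(r, proj(f,r['position']))
u=proj(f,[[.46,-.343,.016]])[0].astype(int);print(u)
a,b=max(u[1]-75,0),max(u[0]-90,0);print(a,b)
save('w5',cv2.resize(f['img'][a:a+150,b:b+180],None,fx=4,fy=4,interpolation=cv2.INTER_CUBIC))"
```

```text
17.85 [ 0.45   0.426  0.125  1.736 -0.061  0.984  1.798] [-1.7998e+02 -2.0000e-02  1.5876e+02] [ 0.4568 -0.3436  0.2439] [-0.3  -0.26  0.03] [-0.002  0.002  0.066] 0.0601
{'position': [0.4532, -0.3446, 0.0173], 'score': 0.78} [[254.16878485 160.42109445]]
{'position': [0.5525, -0.2421, 0.0172], 'score': 0.62} [[348.09000989 199.39270382]]
{'position': [0.39, -0.2296, 0.0132], 'score': 0.6} [[321.64305802  80.30436583]]
[257 164]
89 167
```

View pics/w5.png

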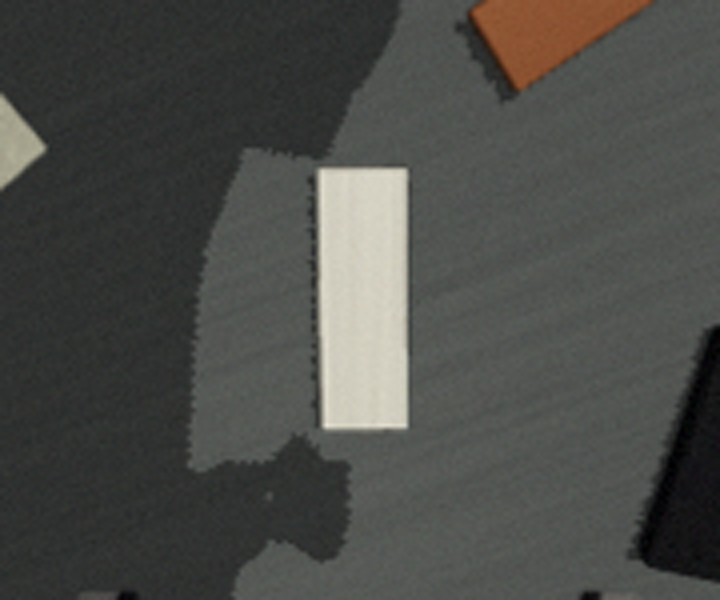

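The crop confirms the plain pale steel bar with corners (317,169), (407,169), (408,428) and (322,428). The brown look-alike (560,40) and the black one (690,450) stay untouched.

```bash
python3 -c "
from h import *
import pickle
f=pickle.load(open('w5.pkl','rb'))
P=back(f,np.array([(317,169),(407,169),(408,428),(322,428)])/4+[166.6,88.6],.016)
a=(P[0]+P[1]-P[2]-P[3])/2; c=P.mean(0); y=np.degrees(np.arctan2(a[1],a[0]))
print(c,np.linalg.norm(a),y,np.linalg.norm(P[0]-P[1]))
go([c[0],c[1],.005],y)
J=np.array([.614,.0402]); A=np.radians(-9.9)
for p in [(0.6798,-.0107),(.6646,-.1073),(.5034,-.0779),(.5165,.0182)]: 
  d=np.array(p)-J; print([d@[np.cos(A),np.sin(A)],d@[-np.sin(A),np.cos(A)]])
"
```

```text
[ 0.46010331 -0.34250236  0.016     ] 0.08888687967791271 159.48425628297366 0.02925281629600783
pos [ 0.4569 -0.3437  0.2442] rpy [-1.7999e+02  1.0000e-02  1.5914e+02] | shift(first) [-0.0025  0.0023  0.2392] then twist [-0.0002  0.0002 -0.0061] n 5.316508155198856 0.04091164032108544
[np.float64(0.07357138486520604), np.float64(-0.03882912990289285)]
[np.float64(0.07520607419464445), np.float64(-0.13660401313369105)]
[np.float64(-0.08864826472971975), np.float64(-0.1353567699097815)]
[np.float64(-0.09226571909394347), np.float64(-0.03843549245264746)]
```

Call:
{"name": "apply_moves", "arguments": {
  "claw": [0.06,0.06,0.06,0.06,0.06,0.06,0.06,0.06,0.06,0.06,0.0,0.0,0.0,0.0,0.0],
  "xyz": [
    [-0.0025,0.0023,0.03],
    [0,0,0.035],
    [0,0,0.035],
    [0,0,0.035],
    [0,0,0.035],
    [0,0,0.025],
    [0,0,0.02],
    [0,0,0.015],
    [0,0,0.009],
    [0,0,0],
    [0,0,0],
    [0,0,0],
    [0,0,0],
    [0,0,0],
    [0,0,0]
  ],
  "twist": [
    [0,0,-0.006],
    [0,0,0],
    [0,0,0],
    [0,0,0],
    [0,0,0],
    [0,0,0],
    [0,0,0],
    [0,0,0],
    [0,0,0],
    [0,0,0],
    [0,0,0],
    [0,0,0],
    [0,0,0],
    [0,0,0],
    [0,0,0]
  ],
  "force": 50
}}

```text
clock: 19.45
position: [0.4604, -0.3429, 0.0063]
tool_rot: [-3.141, 0.002, 2.779]
force: [-1.2, 0.7, 7.2]
grip_width: 0.0288
finger_force: 49.5
```

```bash
python3 st.py
```

```text
19.45 [ 0.49   0.768  0.067  1.874 -0.097  0.501  1.832] [-1.7999e+02  9.0000e-02  1.5925e+02] [ 0.4604 -0.3429  0.0063] [-1.16  0.68  7.22] [0.288 0.307 0.003] 0.0288
```

Call:
{"name": "apply_moves", "arguments": {
  "claw": [0,0,0,0,0,0,0,0],
  "xyz": [
    [0,0,-0.01],
    [0,0,-0.03],
    [0,0,-0.04],
    [0,0,-0.04],
    [0,0,-0.04],
    [0,0,-0.04],
    [0,0,-0.04],
    [0,0,0]
  ],
  "twist": [
    [0,0,0],
    [0,0,0],
    [0,0,0],
    [0,0,0],
    [0,0,0],
    [0,0,0],
    [0,0,0],
    [0,0,0]
  ]
}}

```text
clock: 20.25
position: [0.4614, -0.3437, 0.2512]
tool_rot: [-3.14, 0.008, 2.779]
force: [0.6, -0.6, -3.6]
grip_width: 0.0282
finger_force: 50.7
```

```bash
cat > sl.py <<'E'
from h import *
A=np.radians(-9.9); J=np.array([.614,.0402,0]); Rj=R.from_euler("z",A)
Rs=Rj*R.from_euler("y",-22,degrees=True); S0=J+Rj.apply([-.083,-.0875,.026])
Rt=Rs*R.from_euler("y",0)*R.from_matrix(np.array([[-1,0,0],[0,1,0],[0,0,-1.]]).T)
def tgt(x,h): # TCP for blank centre x up the slope, underside h above
    return S0+Rs.apply([x,0,h+.0063])
if __name__=="__main__":
    s=bot.observe(); r=R.from_euler("xyz",s["tool_rot"])
    print(s["position"].round(4),s["force"].round(2),s["moment"].round(2),s["grip_width"],s["qpos"].round(2))
    for h in (.06,.01,0.): print(h,tgt(.11,h).round(4),"shift now-axes",r.inv().apply(tgt(.11,h)-s["position"]).round(4))
    print("twist",(r.inv()*Rt).as_rotvec().round(4))
E
python3 sl.py
```

```text
[ 0.4614 -0.3437  0.2512] [ 0.63 -0.63 -3.57] [-0.03 -0.05 -0.02] 0.028178595691722323 [ 0.45  0.42  0.13  1.73 -0.06  0.99  1.8 ]
0.06 [ 0.5932 -0.045   0.1287] shift now-axes [-0.0163  0.3262  0.1222]
0.01 [ 0.6116 -0.0482  0.0823] shift now-axes [-0.0343  0.3298  0.1687]
0.0 [ 0.6153 -0.0489  0.073 ] shift now-axes [-0.0379  0.3306  0.178 ]
twist [-0.0385 -0.3747 -0.187 ]
```

Call:
{"name": "apply_moves", "arguments": {
  "claw": [0,0,0,0,0,0,0,0,0,0,0,0,0,0,0,0],
  "xyz": [
    [-0.0018,0.0362,0],
    [-0.0018,0.0362,0],
    [-0.0018,0.0362,0],
    [-0.0018,0.0362,0],
    [-0.0018,0.0362,0],
    [-0.0018,0.0362,0],
    [-0.0018,0.0362,0],
    [-0.0018,0.0362,0],
    [-0.0018,0.0362,0],
    [0,0,0],
    [0,0,0],
    [0,0,0],
    [0,0,0],
    [0,0,0],
    [0,0,0],
    [0,0,0]
  ],
  "twist": [
    [0,0,0],
    [0,0,0],
    [0,0,0],
    [0,0,0],
    [0,0,0],
    [0,0,0],
    [0,0,0],
    [0,0,0],
    [0,0,0],
    [-0.0077,-0.075,-0.0374],
    [-0.0077,-0.075,-0.0374],
    [-0.0077,-0.075,-0.0374],
    [-0.0077,-0.075,-0.0374],
    [-0.0077,-0.075,-0.0374],
    [0,0,0],
    [0,0,0]
  ]
}}

```text
clock: 21.85
position: [0.5903, -0.0436, 0.2454]
tool_rot: [3.138, 0.375, 2.967]
force: [0.6, 0.1, -2.8]
grip_width: 0.0284
finger_force: 50.8
```

```bash
python3 sl.py
```

```text
[ 0.5903 -0.0436  0.2454] [ 0.58  0.13 -2.82] [ 0.13  0.64 -0.01] 0.0284317829579995 [-0.12  0.29  0.06  2.    0.15  0.49  1.21]
0.06 [ 0.5932 -0.045   0.1287] shift now-axes [ 0.0398 -0.0012  0.1097]
0.01 [ 0.6116 -0.0482  0.0823] shift now-axes [ 0.0393 -0.0013  0.1597]
0.0 [ 0.6153 -0.0489  0.073 ] shift now-axes [ 0.0392 -0.0013  0.1697]
twist [ 0.0025 -0.0093 -0.0016]
```

Call:
{"name": "apply_moves", "arguments": {
  "claw": [0,0,0,0,0,0,0,0,0],
  "xyz": [
    [0.0079,-0.0003,0.022],
    [0.0079,-0.0003,0.022],
    [0.0079,-0.0003,0.022],
    [0.0079,-0.0002,0.022],
    [0.0078,-0.0002,0.022],
    [0,0,0.015],
    [0,0,0.015],
    [0,0,0.015],
    [0,0,0]
  ],
  "twist": [
    [0.0025,-0.009,0],
    [0,0,0],
    [0,0,0],
    [0,0,0],
    [0,0,0],
    [0,0,0],
    [0,0,0],
    [0,0,0],
    [0,0,0]
  ]
}}

```text
clock: 22.75
position: [0.6099, -0.0496, 0.0897]
tool_rot: [-3.139, 0.382, 2.967]
force: [-0.6, -0.5, -3.0]
grip_width: 0.0284
finger_force: 50.8
```

```bash
python3 sl.py; python3 -c "
from sl import *
f=bot.grab_frame('wrist');g=bot.grab_frame('scene')
im=f['img'].copy()
for x in (0,.17):
  for y in (-.0475,0,.0475):
    p=proj(f,[S0+Rs.apply([x,y,0])])[0]; print(p.round())
    cv2.circle(im,tuple(int(v) for v in p.clip(-99,999)),2,(255,0,0),-1)
b=cv2.resize(g['img'][175:265,180:300],(512,384),interpolation=cv2.INTER_CUBIC)
save('w6',cv2.resize(np.hstack([im,b]),(800,300),interpolation=cv2.INTER_AREA))"
```

```text
[ 0.6099 -0.0496  0.0897] [-0.58 -0.54 -3.01] [ 0.08  0.62 -0.06] 0.028396657875685776 [-0.04  0.57 -0.04  2.07  0.74  0.16  0.62]
0.06 [ 0.5932 -0.045   0.1287] shift now-axes [ 0.0014  0.0015 -0.0426]
0.01 [ 0.6116 -0.0482  0.0823] shift now-axes [0.0013 0.0017 0.0074]
0.0 [ 0.6153 -0.0489  0.073 ] shift now-axes [0.0013 0.0017 0.0174]
twist [-0.0032 -0.0021 -0.0013]
[170.  37.]
[259.  37.]
[348.  37.]
[193. 302.]
[259. 302.]
[325. 301.]
```

View pics/w6.png

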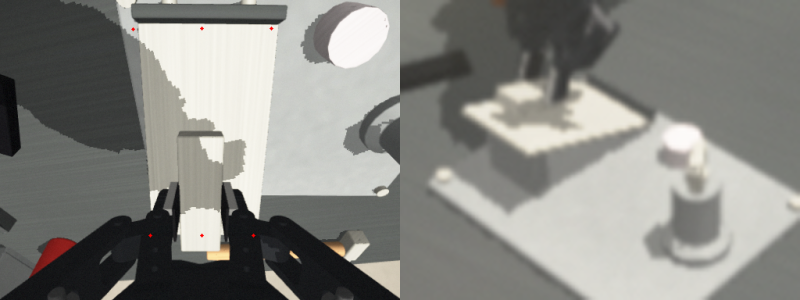

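The picture shows the plate's mid line about 4 mm to the +y side of the blank, and the stop bar at the top (139–285, 15). The blank is straight over the plate. Joint 6 is near its limit, so I'll shift a little up the slope and to +y while lowering.

Call:
{"name": "apply_moves", "arguments": {
  "claw": [0,0,0,0],
  "xyz": [
    [-0.004,0.002,0.002],
    [-0.003,0.002,0.003],
    [0,0.001,0.003],
    [0,0,0]
  ],
  "twist": [
    [0,0,0],
    [0,0,0],
    [0,0,0],
    [0,0,0]
  ]
}}

```text
clock: 23.25
position: [0.6197, -0.0449, 0.0862]
tool_rot: [-3.14, 0.384, 2.969]
force: [-0.2, 0.1, -3.0]
grip_width: 0.0288
finger_force: 50.8
```

```bash
python3 sl.py
```

```text
[ 0.6197 -0.0449  0.0862] [-0.18  0.11 -2.97] [0.13 0.68 0.03] 0.028812684888629835 [-0.04  0.59 -0.05  2.05  0.75  0.17  0.6 ]
0.06 [ 0.5932 -0.045   0.1287] shift now-axes [ 0.0083 -0.0047 -0.0491]
0.01 [ 0.6116 -0.0482  0.0823] shift now-axes [ 0.0082 -0.0046  0.0009]
0.0 [ 0.6153 -0.0489  0.073 ] shift now-axes [ 0.0082 -0.0046  0.0109]
twist [-0.0012 -0.0003 -0.0001]
```

Call:
{"name": "apply_moves", "arguments": {
  "claw": [0,0,0,0],
  "xyz": [
    [0,0,0.003],
    [0,0,0.003],
    [0,0,0.001],
    [0,0,0]
  ],
  "twist": [
    [0,0,0],
    [0,0,0],
    [0,0,0],
    [0,0,0]
  ]
}}

```text
clock: 23.65
position: [0.622, -0.0459, 0.0797]
tool_rot: [-3.14, 0.384, 2.968]
force: [0.4, 0.9, -3.0]
grip_width: 0.0284
finger_force: 50.8
```

```bash
python3 sl.py
```

```text
[ 0.622  -0.0459  0.0797] [ 0.35  0.86 -2.98] [0.07 0.69 0.01] 0.028424374366263303 [-0.03  0.61 -0.06  2.05  0.82  0.17  0.54]
0.06 [ 0.5932 -0.045   0.1287] shift now-axes [ 0.0081 -0.0042 -0.0561]
0.01 [ 0.6116 -0.0482  0.0823] shift now-axes [ 0.0081 -0.0041 -0.0061]
0.0 [ 0.6153 -0.0489  0.073 ] shift now-axes [ 0.0081 -0.0041  0.0039]
twist [-0.0014 -0.0005 -0.0005]
```

Call:
{"name": "apply_moves", "arguments": {
  "claw": [0,0,0],
  "xyz": [
    [0,0,0.0015],
    [0,0,0.0015],
    [0,0,0]
  ],
  "twist": [
    [0,0,0],
    [0,0,0],
    [0,0,0]
  ]
}}

```text
clock: 23.95
position: [0.6232, -0.046, 0.0774]
tool_rot: [-3.14, 0.384, 2.968]
force: [-5.6, 0.4, 5.1]
grip_width: 0.0282
finger_force: 51.8
```

```bash
python3 sl.py
```

```text
[ 0.6232 -0.046   0.0774] [-5.64  0.43  5.13] [ 0.11  1.03 -0.06] 0.02821934020407618 [-0.02  0.61 -0.06  2.05  0.85  0.17  0.51]
0.06 [ 0.5932 -0.045   0.1287] shift now-axes [ 0.0084 -0.0043 -0.0586]
0.01 [ 0.6116 -0.0482  0.0823] shift now-axes [ 0.0084 -0.0042 -0.0086]
0.0 [ 0.6153 -0.0489  0.073 ] shift now-axes [ 0.0084 -0.0042  0.0014]
twist [-0.0014  0.0003 -0.0004]
```

Contact felt (about 9 N along the plate's normal). I'll ease off and release.

Call:
{"name": "apply_moves", "arguments": {
  "claw": [0,0.06,0.06,0.06,0.06,0.06,0.06,0.06,0.06,0.06,0.06,0.06],
  "xyz": [
    [0,0,-0.0008],
    [0,0,0],
    [0,0,0],
    [0,0,0],
    [0,0,0],
    [0,0,0],
    [0,0,0],
    [0,0,0],
    [0,0,0],
    [0,0,0],
    [0,0,0],
    [0,0,0]
  ],
  "twist": [
    [0,0,0],
    [0,0,0],
    [0,0,0],
    [0,0,0],
    [0,0,0],
    [0,0,0],
    [0,0,0],
    [0,0,0],
    [0,0,0],
    [0,0,0],
    [0,0,0],
    [0,0,0]
  ]
}}

```text
clock: 25.15
position: [0.6229, -0.0459, 0.0779]
tool_rot: [-3.14, 0.384, 2.968]
force: [-0.2, -0.3, 0.4]
grip_width: 0.0603
finger_force: 0.0
```

Call:
{"name": "apply_moves", "arguments": {
  "claw": [0.06,0.06,0.06,0.06,0.06,0.06,0.06],
  "xyz": [
    [0,0,-0.02],
    [0,0,-0.03],
    [0,0,-0.03],
    [0,0,-0.03],
    [0,0,-0.03],
    [0,0,-0.03],
    [0,0,0]
  ],
  "twist": [
    [0,0,0],
    [0,0,0],
    [0,0,0],
    [0,0,0],
    [0,0,0],
    [0,0,0],
    [0,0,0]
  ]
}}

```text
clock: 25.85
position: [0.5606, -0.0347, 0.239]
tool_rot: [-3.141, 0.389, 2.968]
force: [-0.3, -0.6, -0.6]
grip_width: 0.0601
finger_force: 0.0
```

```bash
python3 st.py; python3 -c "
from h import *
f=bot.grab_frame('wrist')
for r in bot.find_in('wrist','blank')[:2]: print(r)
save('w7',f['img'])"
```

```text
25.85 [ 0.272  0.274 -0.449  2.068  0.506  0.503  0.85 ] [-179.95   22.26  170.06] [ 0.5606 -0.0347  0.239 ] [-0.29 -0.64 -0.57] [ 0.031  0.356 -0.008] 0.0601
{'position': [0.5477, -0.0312, 0.0516], 'score': 0.84}
{'position': [0.5497, -0.2357, 0.0201], 'score': 0.62}
```

View pics/w7.png

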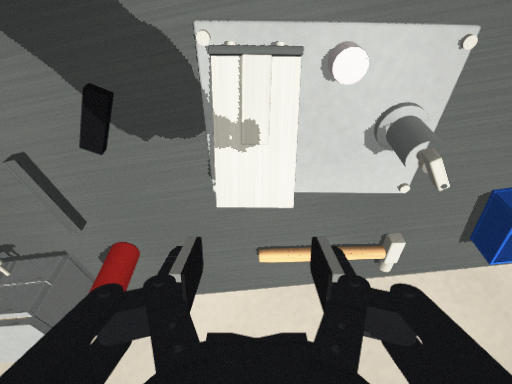

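The blank lies straight against the stop (px 240–271, 55–145) near the plate's mid line. The handle and bystanders are undisturbed.

```bash
python3 -c "
from workcell import bot
print(bot.job_done())"
```

```text
the job is handed in; nothing more can be done
None
```

I handed the job in without getting a verdict back: the screw was bottomed, backed off about a quarter turn and let go, and in the last picture the blank lies straight against the stop near the slope's mid line.

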